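# Put the pipette on charge on the carousel

## Robot

A 6-joint arm with a two-finger parallel gripper is mounted at the origin on the work surface. World frame = base frame: x ahead of the robot, y to its left, z up, the work surface at z = 0. Lengths are in m, angles in degrees, forces in N, time in s.
With the tool pointing down it reaches from about 0.425 to 0.95 m from the base axis. Payload 3.5 kg.
Tool frame: the origin (TCP) lies at the very end of the fingers, on their centre line; the grasp point (between the pads) lies 19 mm behind it; z points along the fingers, y is the line along which they close (so a half turn about z gives the same grasp; the last joint's range is limited). The gripper opens to 85 mm and grips with 20 to 120 N. Pads are 22 mm wide; open, the fingers measure 114 mm over their backs; the gripper's body (76 mm by 85 mm) begins 54 mm behind the grasp point. The pads swing forward as they close: fully open they stand 13 mm farther back than shut.
Start: joints at [-75.802, 16.404, 90.338, -0, 73.258, -8.594], TCP at [0.262, -0.622, 0.231] pointing down, gripper open.
Joint ranges: [-158.93, 158.93], [-51.34, 127.21], [12.03, 142.37], [-87.48, 267.48], [13.55, 161.25], [-162.69, 162.69]. Speed limits (degrees/s): [159.86, 159.86, 180, 180, 180, 180].

## Interface

Orientations are given as [roll, pitch, yaw] about the fixed x, y, z axes, in that order (R = Rz(yaw) Ry(pitch) Rx(roll)).
In Python, from station import bot gives the robot as it stands.
- The arm moves only by the shell command python3 -m creep 'ROWS' [FORCE]. ROWS is text: rows parted by semicolons, each of 7 numbers parted by spaces: the shift along the tool's x, y, z in m, then the turn, a rotation vector about the tool's x, y, z in rad, then the finger opening in m, from 0 to 0.0854. In form: x y z wx wy wz jaw; .... A call has 1 to 12 rows; each row shifts and turns the commanded pose from where the row before left it, along the tool's axes as they then stand; what a row does not reach is not made up. A row lasts 1/8 s, in which the tool goes at most 62.5 mm and 10.7 degrees, less where a joint would pass 70% of its speed; a pose out of reach is approached as far as the arm can. A call with a gripper value outside its range is refused whole. The fingers move at their own pace and stop on an object; FORCE is the grip in N (left out, the last holds). Time passes only in rows, so rows that do not move let the fingers close. It gives the time, the measured TCP pose, the force, the opening and the grip force at its end, in the units of the state.
- bot.get_state(): the state, without advancing time (a new reading comes with each control period).
- bot.get_image(name): name is "side" or "top" or "wrist"; returns a dict with "frame" (480x640x3 uint8, red, green, blue), "fx", "fy", "cx", "cy" (pixels), "camera_from_world" (4x4, takes a point from world to camera coordinates); the wrist camera has in their place "tool_from_camera" (4x4, takes a point from camera to tool coordinates, whose origin is the TCP and whose axes are the flange's). Camera axes: x right, y up, looking along -z (the intrinsics and any distortion apply to the point x, -y, -z); pixel columns grow to the right and rows downward; lengths in m; the calibration is good to about 2 mm. A picture is of the moment at which its call begins: read the wrist's pose just before it. There is no depth.
- bot.hand_in(): hands the job in; it is judged then, once.
Trained networks look in a picture, given as the dict that the camera call returned (one of the last four; its "shot" number tells which), for a name from the list of things; names that differ only in an ending like _2 or _b are one class to them, and where a whole thing is asked for, a point or a joint stands for the part that bears it (a point fixed in the world has none). Each returns a list of dicts, best first, with "score" (0 to 1); they miss things now and then, are a little off and sometimes report something else, mostly with a low value. They report only what shows in the picture. A call takes as long as a camera call. They do not tell look-alikes from the thing itself.
- bot.recognise(label, picture): "extent" ([left, top, right, bottom] in pixels, round what is visible of it).
The state is a dict: "time": time; "joint_positions": joint angles; "joint_vel": joint speeds; "effort": joint torques, N m; "tcp_pos": TCP position; "ee_rot": TCP orientation; "wrist_force": force on the tool from outside, world axes, zero at the start; "moment": the same for the moment, N m; "grip_width": finger opening in m; "grasp_force": force on a finger pad.
Only numpy, scipy, OpenCV 4.12 (cv2) and the standard library are available. Lean on these libraries where they do the work, as an engineer would, in place of code of your own. Each camera call takes 0.05 s, during which the arm holds its last target. There are 200 camera calls.

## Task

Put the electronic pipette that stands in the slanted holster on charge: first turn the carousel by its top bar until the empty hook is over the charging tongue of the base, then take the pipette out and hang it upright in that hook, resting on its collar behind the lips; set it down, do not drop it. When it hangs free, press the button on the control box right down, and leave the other things on the bench where they are.

Things in the scene. Friction and masses are not known exactly. Their poses are not given: they have to be found in the camera images.
- pipette_grip (a point): Loose pipette in the slanted holster: point on its axis in the square handle (28 x 28 mm), 45 mm below its very top. z runs along it to its top, x and y are square to the handle's faces. The handle reaches from 52 mm below to 30 mm above this point; above it is a 20 mm thick button, 15 mm high. A finger rest sticks out 16 mm from the +x face, 40 mm below this point.
- pipette_collar (a point): Same pipette, on its axis at the underside of its round collar (40 mm across, 8 mm thick), 60 mm below pipette_grip. Below the collar: 60 mm of an 18 mm thick neck, then a thin tip that ends 130 mm below this point.
- pipette: The whole loose pipette, 235 mm long, about 110 g; origin at the end of its tip, z along it towards its top.
- holster_mouth (a point): Centre of the mouth, 130 mm above the bench, of the fixed holster: a square sleeve 21 mm inside, 50 mm long, leaning 0.50 rad (29 degrees) from upright. This frame is level; the pipette's top leans towards its -x. The neck sits loosely in the sleeve, collar on the mouth; draw it out along its axis, 135 mm until the tip is clear.
- stand: Charging carousel. Frame of its fixed base, a white disc 170 mm across with a tongue 44 mm wide reaching out to 130 mm from the centre along -x, with a steel charging contact. Origin on the bench at the carousel's upright axis. Five hooks 72 degrees apart; four hold pipettes like the loose one (tops 275 mm above the bench), clipped fast.
- charge_place (a point): Point on the tongue (16 mm above the bench), 100 mm from the carousel's axis along the stand's -x: the charging place, over which the empty hook must come.
- rotor (a joint): Turn of the carousel, rad, positive anticlockwise seen from above; at 0 the empty hook is exactly over the tongue. It starts 0.6 to 1.4 off, turns between -1.0 and 2.4 with light friction (0.1 N m) and stays where it is left; no click or stop at 0.
- grip_bar (a point): On the carousel's axis, 245 mm above the bench, in the upright bar on its top by which it is turned: 56 mm long, 14 mm thick, from 205 to 265 mm above the bench. The bar lies along this frame's x axis; the empty hook lies along -x. The frame turns with the carousel.
- hook_seat (a point): Seat of the empty hook, 100 mm from the carousel's axis, 170 mm above the bench: where the centre of the collar's underside rests. The hook is a level fork open outwards along this frame's -x: 26 mm gap, prongs 9 mm wide ending 30 mm outside the seat, there with lips 8 mm high (inner faces 26 mm from the seat). Bring the neck in from outside, collar above the lips, then lower it.
- start_top (a point): Centre of the top of the round grey button (28 mm across) on the charger's white control box (85 x 110 mm, 28 mm high). It is pressed straight down, 6 mm, about 5 N at the bottom.
- start (a joint): How far the button is pressed, m: 0 out, 0.006 fully down; springs back.
- rack_a: Bystander, to be left alone: purple micro-tube rack, 84 x 122 mm, 46 mm high. Origin at the centre of its underside.
- waste_cup: Bystander, to be left alone: white cup, 64 mm across, 65 mm high. Origin at the centre of its underside.
- reagent: Bystander, to be left alone: small white bottle, 48 mm across, 100 mm high. Origin at the centre of its underside.
- marker: Bystander, to be left alone: white marker pen lying down, 130 mm long, 16 mm thick. Origin at the centre of its underside.
- jar: Bystander, to be left alone: small amber jar, 56 mm across, 60 mm high. Origin at the centre of its underside.
Things that resemble listed ones, but are neither listed nor needed, are in the scene too. What is shaped like the part that bears start_top but turquoise or yellow is not meant.

How it is judged (in metres and radians):
On the way, in this order (a step that is already met when the one before it is completed fails the run):
1. the carousel stands with the empty hook over the tongue (within 0.15 rad) and let go, the pipette still in the holster (value of joint rotor between -0.15 and 0.15 rad and distance between pipette_collar and holster_mouth below 0.012 m and contact force between the fingers and stand below 0.05 N), for 0.2 s.
2. the pipette is clear of the holster (its collar more than 120 mm from the mouth), the empty hook still over the tongue (value of joint rotor between -0.15 and 0.15 rad and distance between pipette_collar and holster_mouth above 0.12 m), for 0.1 s.
3. the pipette hangs upright in the hook over the tongue, let go (value of joint rotor between -0.15 and 0.15 rad and horizontal distance between pipette_collar and hook_seat below 0.01 m and z of pipette_collar in the frame of hook_seat between -0.005 and 0.005 m and angle between pipette_collar's own z axis and vertical below 0.12 rad and contact force between the fingers and pipette below 0.05 N), for 0.3 s.
4. the button is pressed down (4.2 mm or more) while the pipette hangs (value of joint rotor between -0.15 and 0.15 rad and horizontal distance between pipette_collar and hook_seat below 0.01 m and z of pipette_collar in the frame of hook_seat between -0.005 and 0.005 m and angle between pipette_collar's own z axis and vertical below 0.12 rad and value of joint start above 0.0042 m), for 0.05 s.
At the end, for the whole second after the job is handed in: The empty hook is over the charging tongue within 0.15 rad; the pipette hangs in it at rest and released, the centre of its collar's underside within 10 mm of the seat sideways and 5 mm in height, upright within 0.12 rad; the button has been pressed at least 4.2 mm down after that and is out again (all of step 3 and linear speed of pipette below 0.03 m/s and value of joint start below 0.002 m); the robot touches nothing.
It fails at once if the pipette fell or lies on the bench (height (world z) of pipette_collar below 0.09 m).
It fails at once if the pipette is dropped: moves faster than 0.5 m/s while the fingers do not touch it (contact force between the fingers and pipette below 0.05 N and linear speed of pipette above 0.5 m/s).
It fails at once if a bystander is moved more than 40 mm (distance of any of rack_a, waste_cup, reagent, marker, jar from where it was at the start of the episode above 0.04 m).
It also fails if it takes over 67 s, if anything falls off the work surface, if the arm or the gripper's body presses on something with over 40 N, if the wrist force passes 120 N, or if a joint passes its speed limit or range.

## Working session

There is one attempt and no reset: what is moved stays moved. The work goes in short steps, Python scripts to look and compute and a shell command to move; the robot and the scene stay as the last step left them, time stands still between calls to the robot, and variables do not carry over. Pictures are saved under pics/ and viewed, at most 10 in all, crops included, and the job is handed in when it is done.

```bash
ls; mkdir -p pics; cat > h.py <<'E'
import numpy as np, cv2
from station import bot
from scipy.spatial.transform import Rotation as R
def snap(n,fn=None):
    s=bot.get_state(); d=bot.get_image(n)
    if n=='wrist':
        T=np.eye(4); T[:3,:3]=R.from_euler('xyz',s['ee_rot'],degrees=True).as_matrix(); T[:3,3]=s['tcp_pos']
        d['wfc']=T@np.array(d['tool_from_camera'])
    else: d['wfc']=np.linalg.inv(np.array(d['camera_from_world']))
    if fn: cv2.imwrite('pics/'+fn,d['frame'][:,:,::-1])
    return d
def ray(d,u,v):
    r=np.array([(u-d['cx'])/d['fx'],-(v-d['cy'])/d['fy'],-1.]); W=d['wfc']
    return W[:3,3],W[:3,:3]@r
def onz(d,u,v,z):
    o,r=ray(d,u,v); return o+r*(z-o[2])/r[2]
def proj(d,p):
    c=np.linalg.inv(d['wfc'])@np.append(p,1); return d['cx']+d['fx']*c[0]/-c[2], d['cy']-d['fy']*c[1]/-c[2]
def tri(d1,p1,d2,p2):
    o,r=ray(d1,*p1); q,s=ray(d2,*p2); A=np.stack([r,-s],1); t=np.linalg.lstsq(A,q-o,rcond=None)[0]
    a,b=o+r*t[0],q+s*t[1]; return (a+b)/2,np.linalg.norm(a-b)
E
python3 - <<'E'
from h import *
np.set_printoptions(precision=3,suppress=True)
for n in ('top','side'):
    d=snap(n,n+'0.png'); print(n,[k for k in d if k!='frame'],d['fx'],d['wfc'])
    for l in ('pipette','pipette_grip','stand','grip_bar','start_top','start','rack_a','waste_cup','reagent','marker','jar','holster_mouth'):
        try:
            for r in bot.recognise(l,d)[:4]: print(l,round(r['score'],2),np.round(r['extent']))
        except Exception as e: print(l,e)
print(bot.get_state())
E
```

```text
pics
top ['fx', 'fy', 'cx', 'cy', 'camera_from_world', 'shot', 'wfc'] 591.2570544145981 [[-0.032  0.974 -0.225  0.232]
 [-0.999 -0.031  0.01   0.011]
 [ 0.003  0.225  0.974  1.406]
 [ 0.     0.     0.     1.   ]]
pipette 0.56 [413. 205. 466. 234.]
pipette 0.19 [347. 127. 372. 151.]
pipette_grip 0.66 [416. 205. 464. 230.]
pipette_grip 0.46 [182. 157. 204. 185.]
stand 0.85 [227. 126. 342. 248.]
stand 0.59 [259. 290. 314. 333.]
grip_bar 0.61 [227. 127. 342. 245.]
start_top 0.67 [161. 382. 174. 389.]
start_top 0.64 [184. 223. 200. 236.]
start_top 0.62 [182. 297. 197. 309.]
start_top 0.59 [391. 191. 455. 259.]
start 0.6 [161. 377. 176. 390.]
start 0.6 [375. 278. 403. 308.]
rack_a 0.9 [259. 293. 314. 331.]
waste_cup 0.64 [376. 281. 404. 307.]
reagent 0.69 [347. 126. 368. 152.]
marker 0.77 [431. 156. 481. 179.]
jar 0.78 [183. 156. 203. 183.]
jar 0.46 [258. 290. 312. 333.]
jar 0.21 [373. 278. 402. 307.]
holster_mouth 0.82 [393. 187. 454. 260.]
side ['fx', 'fy', 'cx', 'cy', 'camera_from_world', 'shot', 'wfc'] 490.572443419923 [[-0.825  0.319 -0.466 -0.107]
 [-0.565 -0.438  0.699  0.964]
 [ 0.
[... 404 characters left out ...]
0. 398. 268.]
reagent 0.42 [270. 206. 275. 228.]
marker 0.65 [238. 187. 327. 275.]
marker 0.54 [320. 202. 350. 215.]
marker 0.35 [341. 174. 384. 220.]
jar 0.84 [187. 283. 212. 312.]
holster_mouth 0.86 [330. 197. 374. 240.]
{'time': 1.3, 'joint_positions': array([-75.803,  16.404,  90.339,   0.001,  73.259,  -8.594]), 'joint_vel': array([-0.026,  0.017, -0.095, -0.095,  0.074, -0.005]), 'effort': array([ -0.002, -40.596, -29.294,  -0.   ,   0.001,   0.   ]), 'tcp_pos': array([ 0.262, -0.622,  0.231]), 'ee_rot': array([-179.998,   -0.001,   22.791]), 'wrist_force': array([ 0.201, -0.751,  0.187]), 'moment': array([-0.025, -0.049,  0.017]), 'grasp_force': 0.0, 'grip_width': 0.08523140871808052}
```

```bash
python3 - <<'E'
import cv2
a=cv2.imread('pics/top0.png')[110:402,140:500]; b=cv2.imread('pics/side0.png')[150:410,170:410]
cv2.imwrite('pics/top0c.png',cv2.resize(a,None,fx=2.05,fy=2.05,interpolation=3))
cv2.imwrite('pics/side0c.png',cv2.resize(b,None,fx=2.3,fy=2.3,interpolation=3))
E
```

```text
(no output)
```

View pics/top0c.png

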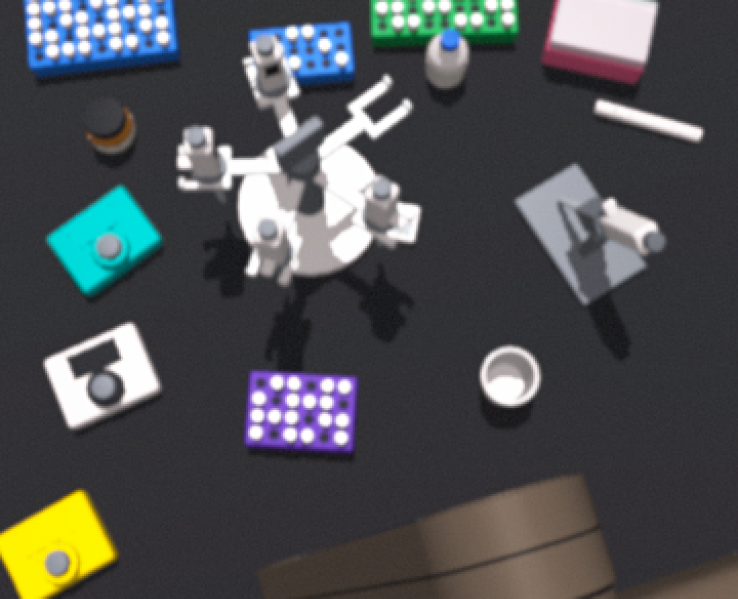

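View pics/side0c.png

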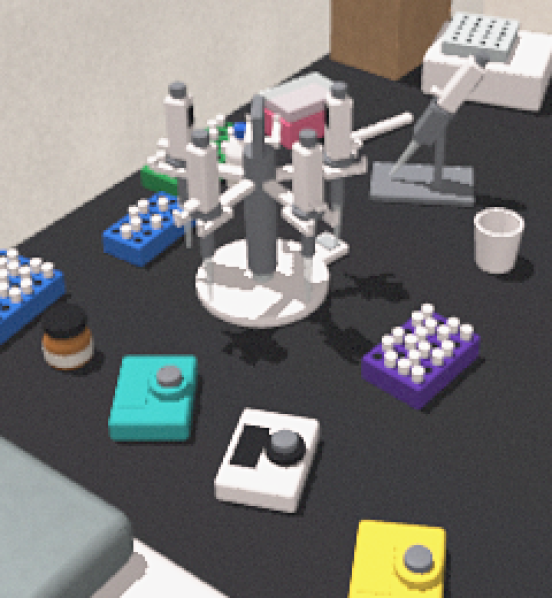

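```bash
python3 - <<'E'
from h import *
np.set_printoptions(precision=3,suppress=True)
t=snap('top'); s=snap('side')
T=lambda x,y:(140+x/2.05,110+y/2.05); S=lambda x,y:(170+x/2.3,150+y/2.3)
print('bar top',onz(t,*T(300,140),.265),onz(s,*S(258,98),.265))
print('bar ends',onz(t,*T(279,160),.265),onz(t,*T(320,121),.265))
print('prong tips',onz(t,*T(389,80),.175),onz(t,*T(408,104),.175))
print('base',onz(t,*T(310,206),.012),onz(s,*S(263,280),.012))
print('tongue end',onz(t,*T(420,222),.016),onz(s,*S(330,245),.016))
print('pip top',tri(t,T(655,241),s,S(483,58)))
print('collar',tri(t,T(598,220),s,S(432,115)))
print('button',onz(t,*T(104,387),.034),onz(s,*S(288,443),.034),tri(t,T(104,387),s,S(288,443)))
print('others tops', onz(t,*T(204,135),.275),onz(t,*T(266,45),.275),onz(t,*T(382,187),.275),onz(t,*T(268,228),.275))
for n,p,z in (('cup',(510,370),.06),('rack',(302,410),.046),('marker',(648,120),.016),('reagent',(450,45),.1),('jar',(108,115),.06)): print(n,onz(t,*T(*p),z))
d=snap('wrist'); print(np.array(d['tool_from_camera']),d['fx'],d['cx'],d['cy'])
E
```

```text
bar top [0.618 0.066 0.265] [0.633 0.056 0.265]
bar ends [0.598 0.087 0.265] [0.637 0.045 0.265]
prong tips [ 0.713 -0.027  0.175] [ 0.685 -0.047  0.175]
base [0.62  0.067 0.012] [0.62  0.073 0.012]
tongue end [ 0.595 -0.063  0.016] [ 0.591 -0.035  0.016]
pip top (array([ 0.517, -0.29 ,  0.212]), np.float64(0.0011946706156017656))
collar (array([ 0.566, -0.251,  0.124]), np.float64(0.006170583969291567))
button [0.409 0.304 0.034] [0.41  0.297 0.034] (array([0.407, 0.302, 0.04 ]), np.float64(0.0018557561365889746))
others tops [0.622 0.159 0.275] [0.715 0.097 0.275] [ 0.564 -0.014  0.275] [0.526 0.098 0.275]
cup [ 0.41  -0.154  0.06 ]
rack [0.374 0.08  0.046]
marker [ 0.714 -0.344  0.016]
reagent [ 0.783 -0.102  0.1  ]
jar [0.725 0.299 0.06 ]
[[ 0.001  0.965  0.263  0.067]
 [ 1.    -0.001 -0.001 -0.001]
 [-0.     0.263 -0.965 -0.144]
 [ 0.     0.     0.     1.   ]] 365.0204602313285 314.4369109550042 243.40374682851456
```

```bash
cat >> h.py <<'E'
np.set_printoptions(precision=4,suppress=True)
def go(p,Rt=None,s=None):
    s=s or bot.get_state(); C=R.from_euler('xyz',s['ee_rot'],degrees=True)
    print('t',round(s['time'],2),'shift',C.apply(np.array(p)-s['tcp_pos'],inverse=True),'rotvec',None if Rt is None else (C.inv()*Rt).as_rotvec())
E
python3 -c "
from h import *
go([.63,.06,.42],R.from_euler('xyz',[180,0,126],degrees=True))"
```

```text
t 1.45 shift [ 0.604  -0.4863 -0.1887] rotvec [-0.      0.0001 -1.8013]
```

```bash
python3 -m creep '0 0 -.06 0 0 0 .085;0 0 -.06 0 0 0 .085;0 0 -.06 0 0 0 .085;.0465 -.0374 0 0 0 0 .085;.0465 -.0374 0 0 0 0 .085;.0465 -.0374 0 0 0 0 .085;.0465 -.0374 0 0 0 0 .085;.0465 -.0374 0 0 0 0 .085;.0465 -.0374 0 0 0 0 .085;.0465 -.0374 0 0 0 0 .085;.0465 -.0374 0 0 0 0 .085;.0465 -.0374 0 0 0 0 .085'; python3 -m creep '.0465 -.0374 0 0 0 -.18 .085;.0465 -.0374 0 0 0 -.18 .085;0 0 0 0 0 -.18 .085;0 0 0 0 0 -.18 .085;0 0 0 0 0 -.18 .085;0 0 0 0 0 -.18 .085;0 0 0 0 0 -.18 .085;0 0 0 0 0 -.18 .085;0 0 0 0 0 -.18 .085;0 0 0 0 0 -.18 .085;0 0 0 0 0 0 .05;0 0 0 0 0 0 .05' ; python3 -c "
from h import *
go([.63,.06,.42],R.from_euler('xyz',[180,0,126],degrees=True))
d=snap('wrist','w1.png'); print(proj(d,[.62,.068,.265]))"
```

```text
time: 2.95
tcp_pos: [0.5175, -0.148, 0.4117]
ee_rot: [180.0, -0.0, 22.8]
wrist_force: [0.3, -1.4, -0.3]
grip_width: 0.0848
grasp_force: 0.0
time: 4.45
tcp_pos: [0.5638, -0.0406, 0.4114]
ee_rot: [180.0, 0.0, 125.8]
wrist_force: [-0.5, -0.1, 0.3]
grip_width: 0.0513
grasp_force: 0.0
t 4.45 shift [ 0.0429  0.1125 -0.0086] rotvec [ 0.      0.0001 -0.0039]
(np.float64(454.0900902296029), np.float64(160.16448430081704))
```

View pics/w1.png

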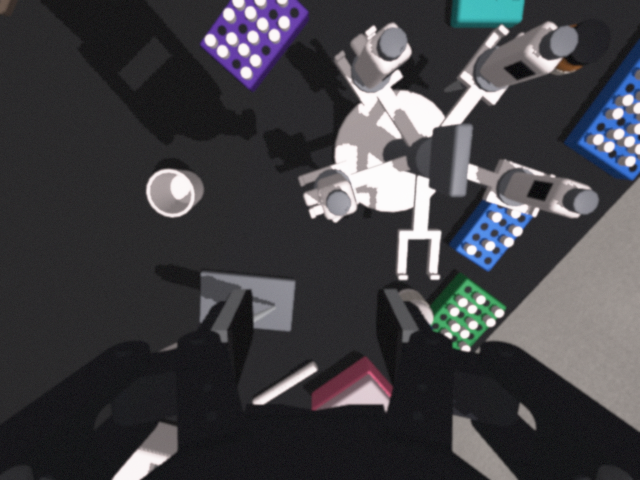

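```bash
python3 - <<'E'
from h import *
d=snap('wrist')
a,b=onz(d,465,126,.265),onz(d,459,195,.265); print('bar',a,b,(a+b)/2,np.linalg.norm(a-b),np.degrees(np.arctan2(*(b-a)[1::-1])))
f=onz(d,419,276,.174); print('fork',f, 'dist',np.linalg.norm((f-(a+b)/2)[:2]),np.degrees(np.arctan2(*(f-(a+b)/2)[1::-1])))
print('base',onz(d,391,151,.01))
for u in((390,42),(557,42),(580,202),(339,203)): print(onz(d,*u,.275))
pc=(a+b)/2
go([pc[0],pc[1],.40],R.from_euler('xyz',[180,0,126],degrees=True))
E
```

```text
bar [0.6098 0.0919 0.265 ] [0.6412 0.05   0.265 ] [0.6255 0.0709 0.265 ] 0.05235766397502462 -53.15507716817028
fork [ 0.7019 -0.0324  0.174 ] dist 0.12852214551946659 -53.49304332312869
base [0.6207 0.0712 0.01  ]
[0.5274 0.1002 0.275 ]
[0.6211 0.1679 0.275 ]
[0.7166 0.0994 0.275 ]
[ 0.5661 -0.0102  0.275 ]
t 4.55 shift [0.0543 0.1153 0.0114] rotvec [ 0.0001  0.     -0.0029]
```

```bash
python3 -m creep '.0184 .0376 0 0 0 -.016 .055;.0184 .0376 0 0 0 0 .055;.0184 .0376 0 0 0 0 .055;0 0 .05 0 0 0 .055;0 0 .05 0 0 0 .055;0 0 .05 0 0 0 .055;0 0 .03 0 0 0 .055;0 0 .009 0 0 0 .055;0 0 0 0 0 0 .055'; python3 - <<'E'
from h import *
go([.623,.070,.222],R.from_euler('xyz',[180,0,126.7],degrees=True))
d=snap('wrist','w2.png'); t=snap('top')
cv2.imwrite('pics/w2c.png',np.hstack([d['frame'][:,:,::-1][::1],cv2.resize(t['frame'][110:270,200:360,::-1],(480,480),interpolation=3)])[:, 320-320:][:480,:1120] if 0 else cv2.resize(d['frame'][:,:,::-1],(640,480)))
E
```

```text
time: 5.68
tcp_pos: [0.6219, 0.0709, 0.2227]
ee_rot: [180.0, 0.0, 126.8]
wrist_force: [-0.5, 0.6, 1.1]
grip_width: 0.0553
grasp_force: 0.0
t 5.67 shift [-0.0014  0.0004  0.0007] rotvec [0.0001 0.0001 0.002 ]
```

View pics/w2c.png

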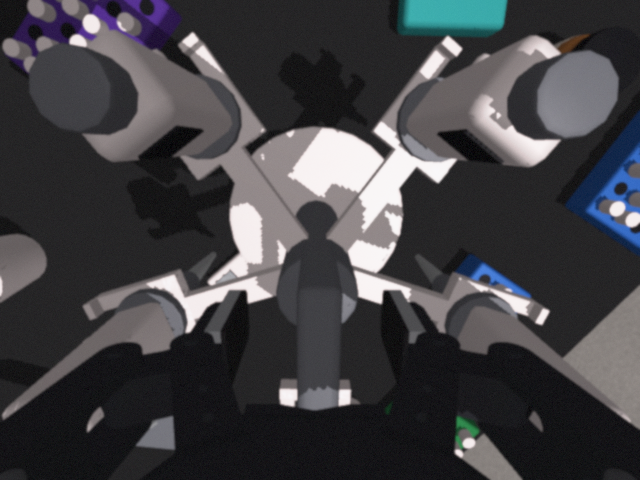

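```bash
python3 -m creep '0 0 0 0 0 0 .01;0 0 0 0 0 0 .01;0 0 0 0 0 0 .01;0 0 0 0 0 0 .01;0 0 0 0 0 .14 .01;0 0 0 0 0 .14 .01;0 0 0 0 0 .14 .01;0 0 0 0 0 .14 .01;0 0 0 0 0 .14 .01;0 0 0 0 0 .1 .01;0 0 0 0 0 0 .01' 30; python3 - <<'E'
from h import *
s=bot.get_state(); print(s['ee_rot'],s['tcp_pos'],s['wrist_force'],s['moment'])
t=snap('top'); d=snap('side')
cv2.imwrite('pics/c3.png',np.hstack([cv2.resize(t['frame'][120:270,220:350,::-1],(400,462),interpolation=3),cv2.resize(d['frame'][180:310,225:340,::-1],(400,462),interpolation=3)]))
E
```

```text
time: 7.15
tcp_pos: [0.625, 0.072, 0.2236]
ee_rot: [179.5, -0.2, 81.0]
wrist_force: [12.8, 3.9, -1.9]
grip_width: 0.0138
grasp_force: 35.0
[179.4551  -0.2298  80.9565] [0.625  0.072  0.2236] [12.7647  3.933  -1.9198] [ 0.4643 -0.9015 -0.1349]
```

View pics/c3.png

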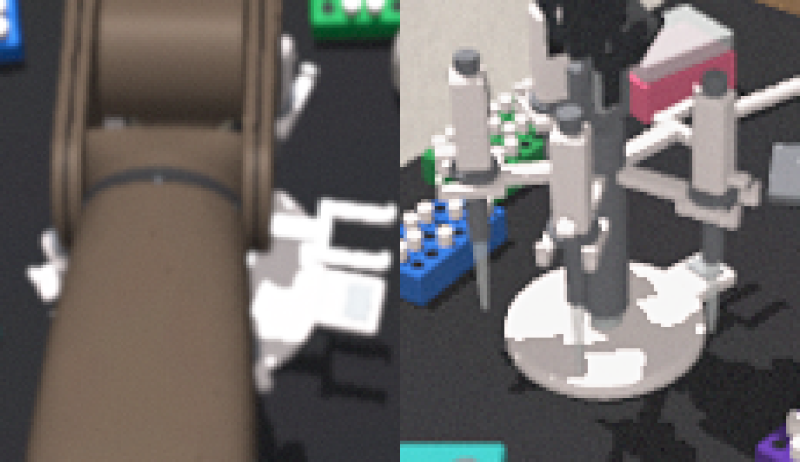

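```bash
python3 - <<'E'
from h import *
t=snap('top'); s=snap('side')
T=lambda x,y:(220+x/3.077,120+y/3.08); S=lambda x,y:(225+x/3.478,180+y/3.554)
c=np.array([.6235,.0705]); A=lambda p:np.degrees(np.arctan2(p[1]-c[1],p[0]-c[0]))
for n,p,z in (('corner1',(387,280),.016),('corner2',(378,335),.016),('contact',(359,304),.016),('tipA',(397,210),.178),('tipB',(390,264),.178)):
    q=onz(t,*T(*p),z); print(n,q,np.linalg.norm(q[:2]-c),A(q))
m=(onz(t,*T(387,280),.016)+onz(t,*T(378,335),.016))/2;print(m,A(m))
m=(onz(t,*T(397,210),.178)+onz(t,*T(390,264),.178))/2;print(m,A(m))
q=onz(s,*S(712,270),.016);print('side tongue',q,A(q))
E
```

```text
corner1 [ 0.6138 -0.0658  0.016 ] 0.13665687707831298 -94.08907363576765
corner2 [ 0.5692 -0.0569  0.016 ] 0.13845746469769338 -113.08210616712589
contact [ 0.5948 -0.0429  0.016 ] 0.11695926529993554 -104.18549556976009
tipA [ 0.6202 -0.066   0.178 ] 0.1365434467258503 -91.38450782044963
tipB [ 0.5808 -0.0594  0.178 ] 0.13673622165927798 -108.18724607290078
[ 0.5915 -0.0613  0.016 ] -103.64831881684698
[ 0.6005 -0.0627  0.178 ] -99.79184622152995
side tongue [ 0.3016 -0.2479  0.016 ] -135.31388126858113
```

```bash
python3 -m creep '0 0 0 0 0 .065 .01;0 0 0 0 0 0 .01;0 0 0 0 0 0 .055;0 0 0 0 0 0 .055;0 0 0 0 0 0 .055;0 0 -.05 0 0 0 .055;0 0 -.05 0 0 0 .055;0 0 -.06 0 0 0 .055;0 0 -.06 0 0 0 .055;0 0 0 0 0 0 .055'; python3 - <<'E'
from h import *
s=bot.get_state(); print(s['ee_rot'],s['tcp_pos'],s['wrist_force'],s['moment'])
t=snap('wrist','w4.png')
E
```

```text
time: 8.6
tcp_pos: [0.6226, 0.0708, 0.4507]
ee_rot: [179.2, -0.1, 77.3]
wrist_force: [-0.7, -0.3, 0.8]
grip_width: 0.0547
grasp_force: 0.0
[179.2401  -0.1281  77.2811] [0.6226 0.0708 0.4507] [-0.6545 -0.2743  0.7628] [-0.0184  0.0483 -0.0111]
```

View pics/w4.png

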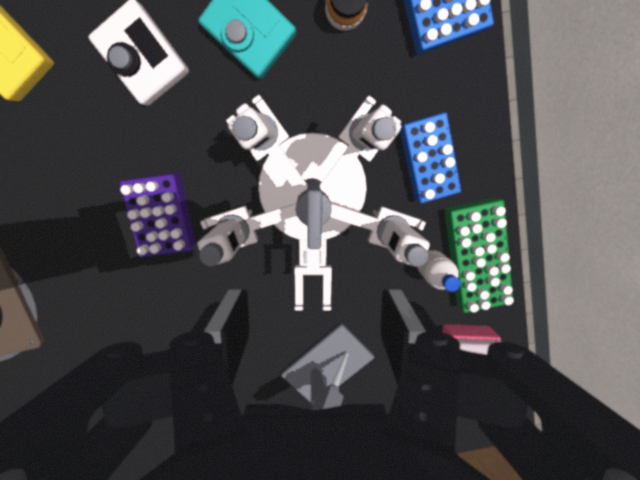

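```bash
python3 - <<'E'
from h import *
d=snap('wrist')
c=np.array([.6235,.0705])
for n,p,z in (('tips',(313,308),.174),('bartop',(314,218),.265),('button',(124,59),.034),('base',(314,187),.012),('p1',(245,128),.275),('p2',(386,128),.275),('p3',(416,253),.275),('p4',(211,254),.275)):
    q=onz(d,*p,z); print(n,q,np.linalg.norm(q[:2]-c),np.degrees(np.arctan2(q[1]-c[1],q[0]-c[0])))
ph=np.radians(-144);b=.5
a=np.array([np.sin(b)*np.cos(ph),np.sin(b)*np.sin(ph),np.cos(b)])
T=np.array([.517,-.29,.22]); G=T-.045*a; print('mouth',T-.105*a,'G',G)
Rt=R.from_euler('xyz',[180,-28.65,36],degrees=True); print(Rt.as_matrix()[:,2],a)
P=G+.13*a; print(P); go(P,Rt)
E
```

```text
tips [ 0.5937 -0.0549  0.174 ] 0.1289198508634842 -103.38666307657948
bartop [0.6233 0.0735 0.265 ] 0.002980300115229274 93.69766305800223
button [0.4072 0.305  0.034 ] 0.3190149119872341 132.67729233689187
base [0.6247 0.0727 0.012 ] 0.0024635816729740483 61.11962837454003
p1 [0.5848 0.1616 0.275 ] 0.09893529390518573 113.01249827440563
p2 [0.6983 0.136  0.275 ] 0.0994766737698798 41.215815912184624
p3 [0.7066 0.0236 0.275 ] 0.09536969755830388 -29.43133534551272
p4 [0.5259 0.0638 0.275 ] 0.09782694399489998 -176.04424419179477
mouth [ 0.5577 -0.2604  0.1279] G [ 0.5345 -0.2773  0.1805]
[ 0.3879  0.2818 -0.8776] [-0.3879 -0.2818  0.8776]
[ 0.484  -0.314   0.2946]
t 8.7 shift [-0.4056 -0.0496  0.1483] rotvec [-0.1787  0.4773  0.7053]
```

```bash
python3 -m creep '-.058 -.007 0 0 0 0 .06;-.058 -.007 0 0 0 0 .06;-.058 -.007 0 0 0 0 .06;-.058 -.007 0 0 0 0 .06;-.058 -.007 0 0 0 0 .06;-.058 -.007 0 0 0 0 .06;-.058 -.007 .05 -.0357 .0955 .141 .06;0 0 0 -.0357 .0955 .141 .06;0 0 0 -.0357 .0955 .141 .06;0 0 0 -.0357 .0955 .141 .06;0 0 0 -.0357 .0955 .141 .06;0 0 0 0 0 0 .06'; python3 - <<'E'
from h import *
s=bot.get_state(); print(s['joint_positions'])
go([.484,-.314,.2946],R.from_euler('xyz',[180,-28.65,36],degrees=True))
t=snap('wrist','w5.png'); print(proj(t,[.517,-.29,.22]),proj(t,[.5577,-.2604,.128]))
u=snap('top'); v=snap('side')
T=lambda x,y:(140+x/2.05,110+y/2.05); S=lambda x,y:(170+x/2.3,150+y/2.3)
cv2.imwrite('pics/t5.png',u['frame'][:,:,::-1]); cv2.imwrite('pics/s5.png',v['frame'][:,:,::-1])
for i in (t,u,v): print([(round(r['score'],2),np.round(r['extent'])) for r in bot.recognise('pipette_grip',i)[:2]])
E
```

```text
time: 10.2
tcp_pos: [0.4866, -0.304, 0.3981]
ee_rot: [-179.6, -28.5, 35.8]
wrist_force: [-0.5, 0.6, 0.4]
grip_width: 0.0603
grasp_force: 0.0
[-54.533   -4.7531  99.1723  28.5785  86.7076  -2.3845]
t 10.2 shift [-0.0565  0.0073  0.0871] rotvec [-0.0058  0.0021 -0.0034]
(np.float64(323.80847480770973), np.float64(283.0084361656941)) (np.float64(322.1288969510687), np.float64(250.68768858626942))
[(0.55, array([308., 222., 340., 292.])), (0.25, array([  6.,   0., 240., 161.]))]
[(0.9, array([414., 205., 464., 230.]))]
[(0.75, array([339., 172., 384., 229.]))]
```

View pics/w5.png

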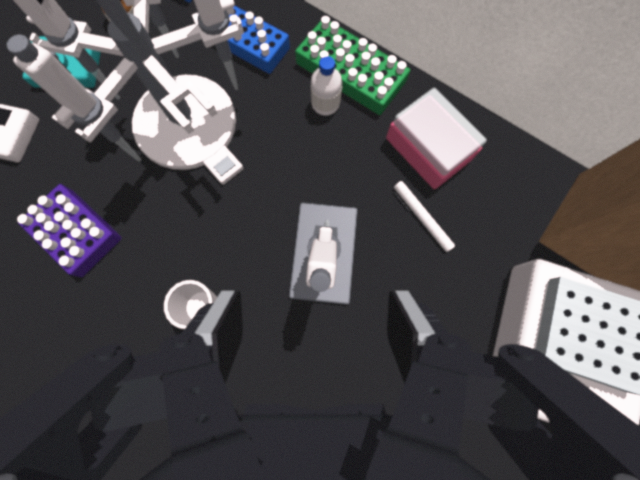

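```bash
python3 - <<'E'
from h import *
d=snap('wrist');u=snap('top');v=snap('side')
for a,b in (((292,300),(301,205)),((349,302),(356,208))):
    p,q=onz(d,*a,.008),onz(d,*b,.008); print(p,q,np.linalg.norm(p-q),np.degrees(np.arctan2(*(p-q)[1::-1])))
T=lambda x,y:(140+x/2.05,110+y/2.05); S=lambda x,y:(170+x/2.3,150+y/2.3)
t,s=T(655,241),S(483,57)
print(t,s,tri(u,t,v,s),tri(d,(320,279),u,t),tri(d,(320,279),v,s))
for x in (.13,.14): print(onz(d,325.5,240,x))
c=lambda i,x0,x1,y0,y1:cv2.resize(i['frame'][y0:y1,x0:x1,::-1],(400,400),interpolation=3)
cv2.imwrite('pics/c6.png',np.hstack([c(d,285,365,205,285+0),c(u,400,480,175,255)]))
E
```

```text
[ 0.4956 -0.2554  0.008 ] [ 0.6241 -0.1767  0.008 ] 0.15065057721489852 -148.4866222023418
[ 0.5437 -0.3261  0.008 ] [ 0.6717 -0.2503  0.008 ] 0.14877900803088562 -149.37254855651688
(459.51219512195127, 227.5609756097561) (380.0, 174.7826086956522) (array([ 0.5168, -0.2892,  0.2142]), np.float64(0.001496316581504809)) (array([ 0.5175, -0.2865,  0.2219]), np.float64(0.00669069141253033)) (array([ 0.519 , -0.2859,  0.2158]), np.float64(0.005284127757319337))
[ 0.574  -0.2565  0.13  ]
[ 0.5718 -0.2577  0.14  ]
```

View pics/c6.png

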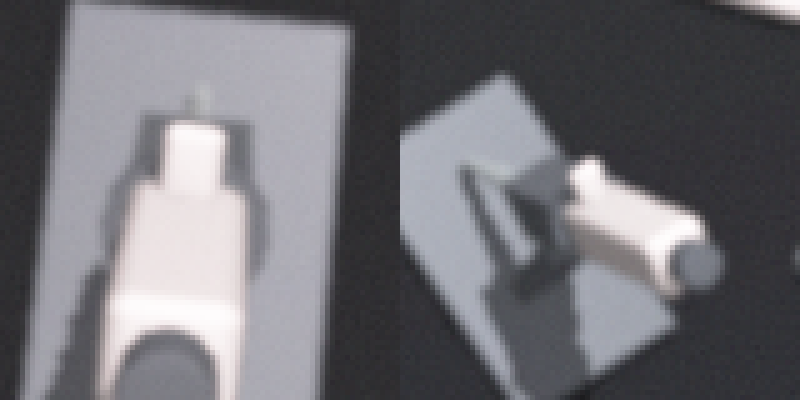

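```bash
python3 - <<'E'
from h import *
Rt=R.from_euler('xyz',[180,-28.65,31],degrees=True)
a=-Rt.as_matrix()[:,2]; T=np.array([.518,-.2875,.222]); print(a)
go(T+.035*a,Rt)
E
```

```text
[-0.411  -0.2469  0.8776]
t 10.65 shift [-0.0566  0.0029  0.139 ] rotvec [-0.0432  0.0013  0.0777]
```

```bash
python3 -m creep '-.028 .0014 0 -.0216 0 .039 .06;-.0286 .0015 .02 -.0216 .0013 .039 .06;0 0 .04 0 0 0 .06;0 0 .04 0 0 0 .06;0 0 .036 0 0 0 .06;0 0 0 0 0 0 .06'; python3 - <<'E'
from h import *
Rt=R.from_euler('xyz',[180,-28.65,31],degrees=True)
a=-Rt.as_matrix()[:,2]; T=np.array([.518,-.2875,.222])
go(T+.035*a,Rt)
d=snap('wrist','w7.png'); print('pred top',proj(d,T),'shoulder',proj(d,T-.015*a),'collar',proj(d,T-.105*a))
print([(round(r['score'],2),np.round(r['extent'])) for r in bot.recognise('pipette_grip',d)[:2]])
E
```

```text
time: 11.4
tcp_pos: [0.5041, -0.2988, 0.2521]
ee_rot: [-179.6, -28.6, 30.8]
wrist_force: [-0.3, -0.8, 0.6]
grip_width: 0.0601
grasp_force: 0.0
t 11.4 shift [ 0.0012 -0.0025 -0.    ] rotvec [-0.0064  0.0009 -0.0025]
pred top (np.float64(311.97391845663213), np.float64(276.40462965521016)) shoulder (np.float64(312.31756188621296), np.float64(266.99707121245956)) collar (np.float64(313.66218037205334), np.float64(230.18688978637832))
[(0.82, array([283., 196., 337., 297.])), (0.56, array([  1., 212.,  40., 288.]))]
```

View pics/w7.png

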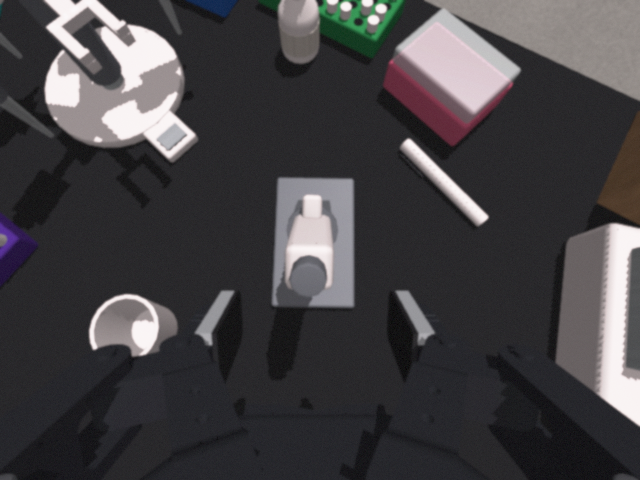

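```bash
python3 -m creep '.0012 -.0045 0 -.0064 0 0 .06;0 0 .025 0 0 0 .06;0 0 .025 0 0 0 .06;0 0 .025 0 0 0 .06;0 0 .02 0 0 0 .06;0 0 0 0 0 0 .06'; python3 - <<'E'
from h import *
Rt=R.from_euler('xyz',[180,-28.65,31],degrees=True)
a=-Rt.as_matrix()[:,2]; T=np.array([.518,-.2875,.222])
go(T-.06*a,Rt)
d=snap('wrist','w8.png')
print([(round(r['score'],2),np.round(r['extent'])) for r in bot.recognise('pipette_grip',d)[:2]])
g=d['frame'].astype(int).sum(2)
for r in (230,245,260,280): 
    x=np.where(g[r,230:400]>450)[0]+230; print(r,x.min() if len(x) else 0,x.max() if len(x) else 0)
E
```

```text
time: 12.25
tcp_pos: [0.5423, -0.2729, 0.1716]
ee_rot: [179.8, -28.6, 30.9]
wrist_force: [-0.1, 1.2, 0.3]
grip_width: 0.0597
grasp_force: 0.0
t 12.25 shift [-0.0007  0.      0.0022] rotvec [ 0.0047  0.0002 -0.0018]
[]
230 268 362
245 267 362
260 267 362
280 266 362
```

```bash
python3 -m creep '0 0 0 0 0 0 .02;0 0 0 0 0 0 .02;0 0 0 0 0 0 .02;0 0 0 0 0 0 .02;0 0 0 0 0 0 .02' 45; python3 -m creep '0 0 -.015 0 0 0 .02;0 0 -.02 0 0 0 .02;0 0 -.025 0 0 0 .02;0 0 -.025 0 0 0 .02'; python3 -m creep '0 0 -.025 0 0 0 .02;0 0 -.025 0 0 0 .02;0 0 -.02 0 0 0 .02;0 0 0 0 0 0 .02';python3 - <<'E'
from h import *
s=bot.get_state(); print(s['joint_positions'])
d=snap('wrist','w9.png'); g=d['frame'].astype(int).sum(2)
for r in (225,230,245,260,280): 
    x=np.where(g[r,230:400]>450)[0]+230; print(r,x.min() if len(x) else 0,x.max() if len(x) else 0)
go([.6015,-.0259,.35],R.from_euler('xyz',[180,0,77],degrees=True))
E
```

```text
time: 12.98
tcp_pos: [0.5427, -0.274, 0.1735]
ee_rot: [179.6, -28.7, 30.9]
wrist_force: [-3.9, -1.0, 5.8]
grip_width: 0.0273
grasp_force: 48.7
time: 13.48
tcp_pos: [0.5065, -0.2943, 0.2484]
ee_rot: [179.7, -28.6, 30.9]
wrist_force: [0.6, -0.4, -1.4]
grip_width: 0.0273
grasp_force: 47.7
time: 13.98
tcp_pos: [0.4782, -0.3119, 0.3108]
ee_rot: [179.4, -28.7, 31.0]
wrist_force: [0.0, 0.7, -0.0]
grip_width: 0.0274
grasp_force: 47.8
[-55.8018  -4.4996 107.8729  29.5268  76.1612  -3.7055]
225 309 316
230 301 328
245 301 327
260 290 339
280 285 343
t 14.03 shift [ 0.2411 -0.182   0.0839] rotvec [ 0.2077 -0.4699 -0.7891]
```

```bash
python3 -m creep '0 0 -.025 0 0 0 .02;0 0 -.025 0 0 0 .02;0 0 0 .0346 -.0783 -.1315 .02;0 0 0 .0346 -.0783 -.1315 .02;0 0 0 .0346 -.0783 -.1315 .02;0 0 0 .0346 -.0783 -.1315 .02;0 0 0 .0346 -.0783 -.1315 .02;0 0 0 .0346 -.0783 -.1315 .02;0 0 0 0 0 0 .02'; python3 - <<'E'
from h import *
go([.5768,-.1331,.30],R.from_euler('xyz',[180,0,77],degrees=True))
E
```

```text
time: 15.15
tcp_pos: [0.4583, -0.3215, 0.3508]
ee_rot: [-179.9, -0.2, 77.1]
wrist_force: [-0.7, -0.1, -0.9]
grip_width: 0.0272
grasp_force: 47.8
t 15.15 shift [0.2099 0.0736 0.0514] rotvec [-0.0023 -0.0036  0.0016]
```

```bash
python3 -m creep '.042 .0147 0 0 0 0 .02;.042 .0147 0 -.002 -.0036 0 .02;.042 .0147 .011 0 0 0 .02;.042 .0147 .02 0 0 0 .02;.042 .0147 .02 0 0 0 .02;0 0 0 0 0 0 .02;0 0 0 0 0 0 .02'; python3 - <<'E'
from h import *
go([.5768,-.1331,.30],R.from_euler('xyz',[180,0,77],degrees=True))
d=snap('wrist','w10.png');t=snap('top','t10.png');s=snap('side','s10.png')
p=np.array(bot.get_state()['tcp_pos'])
for n,z in (('tip',-.178),('collar',-.048),('tcp',0)): print(n,[np.round(proj(i,p+[0,0,z])) for i in (d,t,s)])
x,y=map(int,proj(s,p+[0,0,-.05])); c1=s['frame'][y-65:y+65,x-65:x+65,::-1]
x,y=map(int,proj(d,p+[0,0,-.1])); print('crop side',map(int,proj(s,p)),'wrist',x,y); c2=d['frame'][y-130:y+130,x-130:x+130,::-1]
sx,sy=map(int,proj(s,p+[0,0,-.05])); print(sx-65,sy-65, x-130,y-130)
cv2.imwrite('pics/c10.png',np.hstack([cv2.resize(c1,(400,400),interpolation=3),cv2.resize(c2,(400,400),interpolation=3)]))
E
```

```text
time: 16.02
tcp_pos: [0.5761, -0.1353, 0.3007]
ee_rot: [180.0, 0.1, 77.0]
wrist_force: [0.1, 0.9, -0.5]
grip_width: 0.0273
grasp_force: 47.7
t 16.02 shift [0.0023 0.0002 0.0007] rotvec [ 0.0003  0.0021 -0.0008]
tip [array([315., 222.]), array([380., 213.]), array([337., 214.])]
collar [array([315., 272.]), array([386., 196.]), array([338., 176.])]
tcp [array([316., 310.]), array([389., 189.]), array([339., 161.])]
crop side <map object at 0x7f6b6b1c6470> wrist 315 246
273 111 185 116
```

View pics/c10.png

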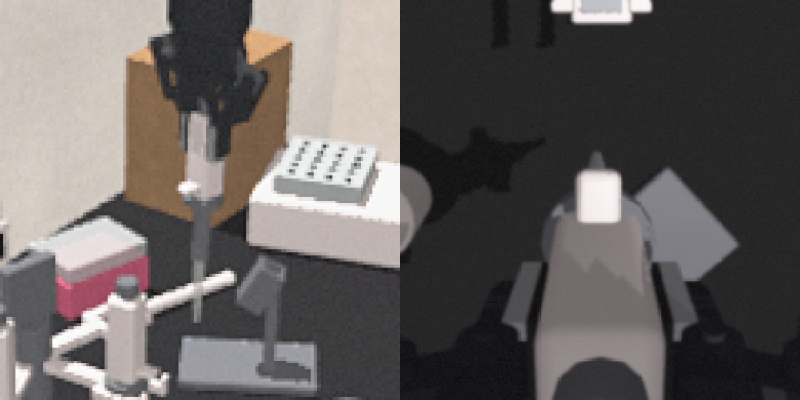

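```bash
python3 - <<'E'
from h import *
d=snap('wrist')
g=d['frame'].astype(int).mean(2)
for r in range(210,296,5):
    print(r,'L',g[r,262:300:3].astype(int),'R',g[r,324:372:4].astype(int))
print(g[208:228:2,306:322:2].astype(int))
p=np.array(bot.get_state()['tcp_pos']); Rm=R.from_euler('xyz',bot.get_state()['ee_rot'],degrees=True)
for dx in (0,.005):
  for z in (.04,.048):
    q=[proj(d,p+Rm.apply([dx+.02*np.cos(f),.02*np.sin(f),z])) for f in np.linspace(0,2*np.pi,72)]
    q=np.array(q); i=q[:,0].argmin(); print(dx,z,'left extreme',q[i],'right',q[q[:,0].argmax()],'top v',q[:,1].min())
E
```

```text
210 L [26 23 17 21 27 30 35 39 39 40 38 41 37] R [40 39 40 41 37 41 38 37 38 38 39 39]
215 L [21 20 33 37 40 40 41 36 39 41 37 40 37] R [39 40 39 39 38 39 42 38 37 39 41 42]
220 L [32 36 41 38 36 39 38 40 39 40 40 40 37] R [39 37 40 38 42 39 40 40 36 37 39 41]
225 L [40 38 41 40 40 39 39 41 38 40 38 39 39] R [50 40 40 39 39 38 38 36 93 79 39 40]
230 L [39 41 38 43 35 41 37 41 38 41 40 37 46] R [224  86  38  38  39  38  54 119 138 136  97  39]
235 L [41 37 43 36 38 40 38 42 37 37 41 38 69] R [243 139  38  39  33  77 132 136 136 137 138 111]
240 L [40 36 43 40 39 40 38 42 39 38 40 44 76] R [242 143  44  43 108 137 137 137 137 136 137 135]
245 L [39 41 42 39 38 37 37 38 38 51 56 67 81] R [241 159 116  76 132 136 135 137 138 137 135 135]
250 L [ 40  40  38  38  43  41  40  41  79 121  74  70  81] R [241 160 132 131 116 129 135 135 133 137 133 137]
255 L [ 38  31  40  38  36  38  42  64  86  80 105 113 113] R [239 157 129 133 131 102 131 133 135 135 136 135]
260 L [ 41  42  39  39  38  36  63  67  75 107 115 121 122] R [182 130 130 139 133 130 119 134 133 134 132 132]
265 L [ 39  40  39  
[... 786 characters left out ...]
 37  40  37]
 [ 37  37  33  38  37  36  38  38]
 [ 36  38  40  39  40  40  41  33]
 [ 36  43  50  61  57  40  38  42]
 [ 38  39  65  83  85  55  40  41]
 [ 37  49  76  86  91  67  41  39]
 [ 41  58  80  86  93  82  45  38]
 [ 43  67  82  87  95  92  57  40]
 [ 53  78  83  90  97  97  70  44]
 [123 132 131 129 128 133 127 120]]
0 0.04 left extreme [277.6249 272.3164] right [352.3135 272.35  ] top v 238.4979879376731
0 0.048 left extreme [279.023  267.4242] right [350.8689 267.4569] top v 234.80359079855833
0.005 0.04 left extreme [277.38   263.4246] right [352.576  263.4591] top v 229.13928142797835
0.005 0.048 left extreme [278.7966 258.8412] right [351.1119 258.8746] top v 225.7876309571045
```

```bash
python3 -m creep '.03 .0016 .02 0 -.04 0 .02;0 0 .03 0 0 0 .02;0 0 .01 0 0 0 .02;0 0 0 0 0 0 .02'; python3 - <<'E'
from h import *
Rt=R.from_euler('xyz',[180,0,77],degrees=True)
go([.5839,-.107,.24],Rt)
d=snap('wrist','w11.png'); s=bot.get_state(); p=np.array(s['tcp_pos']);Rm=R.from_euler('xyz',s['ee_rot'],degrees=True)
u=Rt.as_matrix()[:,0]; seat=np.array([.601,-.0258,.17]); yv=Rt.as_matrix()[:,1]
print('seat px',proj(d,seat),'tips pred',[proj(d,seat-.03*u+k*.0175*yv+[0,0,.008]) for k in(-1,1)])
g=d['frame'].astype(int).mean(2)
v=int(proj(d,seat-.015*u)[1])
for r in range(v-12,v+30,6): print(r,''.join('%4d'%x for x in g[r,270:362:3]))
E
```

```text
time: 16.73
tcp_pos: [0.584, -0.1085, 0.2409]
ee_rot: [180.0, 2.4, 77.0]
wrist_force: [-0.1, 0.4, -1.1]
grip_width: 0.0277
grasp_force: 47.8
t 16.73 shift [ 0.0014 -0.0004  0.0008] rotvec [ 0.0004  0.0425 -0.0008]
seat px (np.float64(311.10806487763983), np.float64(106.18994019522333)) tips pred [(np.float64(279.2520860849661), np.float64(163.75664123233184)), (np.float64(343.0522190672678), np.float64(163.7401034582541))]
122   22 142 239 241 242 243 229 123 233 227 178 177 178 179 178 178 180 181 183 182 226 243 184 239 243 244 245 241  73  36  39
128   20 132 239 241 242 243 232 115 230 186 182 183 185 184 184 185 184 187 188 188 227 244 187 238 243 244 245 241  66  36  37
134   22 126 239 240 242 238 234 117 227 237 184 182 179 183 182 183 184 185 185 184 226 243 180 239 243 244 245 240  65  38  36
140   19 116 238 240 241 242 237 106 226 225 179 183 183 180 182 186 178 183 187 180 226 244 179 240 242 244 238 236  61  37  36
146   24  88 236 241 240 243 238 102 213 232 231 233 232 233 233 233 232 233 233 233 232 231 169 240 243 244 245 229  49  35  38
152   24  71 232 240 242 243 240  94  37  36  38  36  35  35  36  39  36  36  38  35  36  40 138 241 242 244 245 223  42  36  37
158   26 155 207 213 212 212 206  96  37  36  35  38  41  36  34  34  35  36  37  36  37  38 115 214 214 216 215 207 100  35  39
```

```bash
python3 -m creep '.0216 0 -.0009 0 0 0 .02;.0216 0 -.0009 0 0 0 .02;.0216 0 -.0009 0 0 0 .02;.0216 0 -.0009 0 0 0 .02;0 0 0 0 0 0 .02;0 0 0 0 0 0 .02'; python3 - <<'E'
from h import *
Rt=R.from_euler('xyz',[180,0,77],degrees=True)
go([.603,-.0242,.218],Rt)
d=snap('wrist','w12.png'); s=snap('side','s12.png'); t=snap('top','t12.png')
g=d['frame'].astype(int).mean(2)
for r in range(200,290,8): print(r,''.join('%4d'%x for x in g[r,258:372:4]))
E
```

```text
time: 17.52
tcp_pos: [0.6038, -0.0233, 0.2409]
ee_rot: [179.9, 2.4, 77.1]
wrist_force: [0.7, 0.1, -0.9]
grip_width: 0.0275
grasp_force: 47.7
t 17.52 shift [-0.     -0.0006  0.0229] rotvec [0.0011 0.0427 0.001 ]
200   14  19  15  18  19  22  37  36  30 206 237 238 238 239 239 239 239 240 240 224  34  36  38  37  38  34  36  35  40
208   18  19  31  23  21  23  30  24  23 174 197 232 238 239 239 239 239 202 237 214  35  37  33  34  33  35  38  34  34
216   20  18  16  23  20  17  30  31  30 186 195 230 238 238 238 239 239 181 237 212  38  36  37  34  33  36  33  36  36
224   18  15  26  30  20 141 113 113 113 114 112 203 238 239 237 238 238 165 149 149 154 150 148  92  35  35  34  36  37
232   25  21  26  31  28 136 137 136 136 137 132 182 225 226 226 230 231 215 238 239 242 244 244 153  33  35  38  35  36
240   34  33  34  31  18 127 135 135 131  43  63 195 236 237 240 242 243 224  56 130 237 239 238 102  35  34  34  38  38
248   34  30  35  33  38 123 136 106  83  68  75 201 234 236 237 240 241 223 126 125  88 232 238  74  39  36  37  36  37
256   35  34  36  34  38 115  71  64  95 103 108 204 233 234 236 236 238 218 115 123 125 124 179  65  36  34  34  39  35
264   36  35  35  38  37  81  63  82 101 103 105 109 110 112 113 113 116 117 116 123 128  73 107  38  40  34  36  41  38
272   34  36  35  37  35  61  66  96 103 105 105 106 106 111 112 113 115 118 115 120 119 100  64  56  34  37  36  36  34
280   38  33  37  35  36  59  72  99 104 106 105 105 105 105 103 110 115 117 106 116 122 104  70  62  34  34  33  37  37
288   40  41  74  74  75  20  87 102 106 103 105 105 104 105 103 105 105 112 106 105 105 108 102  15  74  80  81  54  36
```

```bash
python3 -m creep '0 0 .01 0 0 0 .02;0 0 .006 0 0 0 .02;0 0 .002 0 0 0 .02;0 0 0 0 0 0 .02'; for i in 1 2; do python3 -m creep '0 0 .002 0 0 0 .02;0 0 0 0 0 0 .02'; done
```

```text
time: 18.18
tcp_pos: [0.6035, -0.0243, 0.2227]
ee_rot: [180.0, 2.4, 77.0]
wrist_force: [0.6, 1.0, -1.3]
grip_width: 0.0275
grasp_force: 47.7
time: 18.42
tcp_pos: [0.6036, -0.0243, 0.221]
ee_rot: [179.9, 2.4, 77.0]
wrist_force: [0.7, -0.3, -0.8]
grip_width: 0.0276
grasp_force: 47.7
time: 18.68
tcp_pos: [0.6038, -0.0245, 0.2193]
ee_rot: [179.9, 2.4, 77.0]
wrist_force: [0.4, -0.8, 0.2]
grip_width: 0.028
grasp_force: 47.8
```

```bash
for i in 1 2; do python3 -m creep '0 0 .0015 0 0 0 .02;0 0 0 0 0 0 .02'; done
```

```text
time: 18.92
tcp_pos: [0.6042, -0.0246, 0.2192]
ee_rot: [179.8, 2.4, 77.0]
wrist_force: [-0.4, 0.4, 6.5]
grip_width: 0.0273
grasp_force: 48.4
time: 19.18
tcp_pos: [0.605, -0.0248, 0.2192]
ee_rot: [179.6, 2.4, 77.0]
wrist_force: [-2.1, 0.2, 8.7]
grip_width: 0.0273
grasp_force: 49.0
```

```bash
python3 -m creep '0 0 -.002 0 0 0 .02;0 0 0 0 0 0 .024;0 0 0 0 0 0 .03;0 0 0 0 0 0 .04;0 0 0 0 0 0 .05;0 0 0 0 0 0 .055;0 0 0 0 0 0 .055'; python3 - <<'E'
from h import *
d=snap('wrist','w13.png')
g=d['frame'].astype(int).mean(2)
for r in range(200,330,8): print(r,''.join('%4d'%x for x in g[r,258:372:4]))
E
```

```text
time: 20.05
tcp_pos: [0.6035, -0.0245, 0.2179]
ee_rot: [179.9, 2.4, 77.0]
wrist_force: [0.1, 0.2, -1.0]
grip_width: 0.0551
grasp_force: 0.0
200   19  18  35  33  39  33  37  39  57 232 238 239 238 239 239 240 239 239 240 239  74  38  36  35  41  38  38  37  38
208   17  19  22  25  21  23  34  36  49 229 237 238 239 239 239 238 239 240 241 237  64  36  36  37  38  35  39  34  38
216   22  22  18  18  22  20  20  23  35 131 125 225 238 238 238 239 239 237 223 235  62  36  35  35  36  36  37  34  37
224   20  17  21  19  18  21  28  37  34 222 186 151 136 138 180 238 238 238 223 234  50  38  36  36  35  38  34  36  35
232   19  20  19  19  72 119 121 112 111 106 106 123 185 218 218 219 220 222 179 123 126 134 131 130 136  39  37  37  38
240   20  23  22  20 178 242 240 237 174 134 135 117 208 235 237 240 242 242 219 226 238 243 242 241 237  41  37  38  36
248   35  33  34  21 142 237 237 203 110  53  61  91 212 234 235 237 240 239 218 124 116  97 238 238 228  36  39  33  36
256   32  38  34  35  59 134 135  68  65  73  97 110 211 233 234 237 238 237 217 118 126 125 118 171 205  35  32 
[... 396 characters left out ...]
132 121  91 104 107 103 106 107 107 104 105 103 106 105 105 105 106 112  85 100  37  36  37  34
296   38  36  37  37  38 126 134 104 105 104 105 107 106 106 105 104 106 103 107 108 104 105 103 101 116  33  35  38  39
304   37  37  39  38  32 118 125 104 103 105 106 106 107 106 105 104 106 105 106 106 106 106 103 102  83  37  36  35  36
312   36  35  38  37  38 183 137 102 103 107 104 104 106 107 105 103 107 106 106 109 106 107 104 103  88  37  37  39  34
320   35  36  38  38  41 127 101 106 107 105 108 108 105 104 107 106 105 104 107 108 106 107 105 103 102  46  37  35  37
328   36  35  36  36  36 132 104 106 106 108 106 105 107 107 106 104 107 105 105 116 109 105 108 103 102  85  36  33  35
```

```bash
python3 -m creep '0 0 -.02 0 0 0 .055;0 0 -.03 0 0 0 .055;0 0 -.05 0 0 0 .055;0 0 -.06 0 0 0 .055;0 0 -.06 0 .042 0 .055;0 0 0 0 0 0 .055;0 0 0 0 0 0 .055'; python3 - <<'E'
from h import *
Rt=R.from_euler('xyz',[180,0,77],degrees=True); u=Rt.as_matrix()[:,0]
d=snap('wrist','w14.png'); s=snap('side','s14.png')
seat=np.array([.601,-.0258,.17])
print('top pred',proj(d,seat+[0,0,.105]),'shoulder',proj(d,seat+[0,0,.09]),proj(s,seat+[0,0,.105]),proj(s,seat-[0,0,.13]))
for i in (d,s):
  for r in bot.recognise('pipette',i)[:6]: print(round(r['score'],2),np.round(r['extent']))
g=d['frame'].astype(int).mean(2); x,y=map(int,proj(d,seat+[0,0,.105]))
for r in range(y-24,y+40,4): print(r,x-40,''.join('%4d'%k for k in g[r,x-40:x+40:3]))
Q=[.408,.304,.15]; go(Q,R.from_euler('xyz',[180,0,77],degrees=True)); print(bot.get_state()['tcp_pos'])
E
```

```text
time: 20.98
tcp_pos: [0.6052, -0.0153, 0.4389]
ee_rot: [179.8, 0.0, 77.0]
wrist_force: [-0.3, 0.2, -1.0]
grip_width: 0.0552
grasp_force: 0.0
top pred (np.float64(312.11752336196463), np.float64(237.42444260963956)) shoulder (np.float64(312.16453524527833), np.float64(233.33507116771742)) (np.float64(309.51230556408007), np.float64(181.23551518290657)) (np.float64(309.1873097404353), np.float64(250.40831701238753))
0.77 [299. 179. 314. 249.]
213 272   25  27  25  29  27  26  25  38 141 101  96 124 131 133 134 134 136 136 145 153 194  75  45  46  45  44  44
217 272   29  32  29  32  42  32  25  38 137  88 111 134 139 138 141 142 141 145 147 158 172  65  45  45  44  45  42
221 272   41  43  41  44  38  26  25  41 143 113 164 231 241 241 242 244 243 244 244 227 211  76  46  45  46  45  44
225 272   42  44  42  45  41  39  42  47 140 151 199 244 247 212 157 152 207 252 253 245 246  77  47  47  46  44  45
229 272   44  46  43  45  44  45  45  47 128 157 165 148  88 116 143 150 144 120 246 245 247  77  44  45  46  44  46
233 272   44  46  43  44  47  42  46  47 122 166 143 125 137 148 150 1
[... 615 characters left out ...]
  42  44  46  44
257 272   42  45  42  46  44  44  45  43  43  46  43  44  44  46  45  44  44  44  47  46  43  46  42  42  45  45  46
261 272   46  42  46  44  45  46  44  45  44  48  42  48  47  43  47  45  47  46  44  42  44  41  44  44  45  45  44
265 272   45  44  42  43  43  46  45  46  43  43  43  45  46  46  45  47  43  44  44  46  45  42  44  47  43  46  44
269 272   45  49  42  46  42  43  45  43  46  43  44  46  46  45  44  47  43  42  46  43  42  46  41  44  46  44  46
273 272   44  45  43  44  46  45  45  44  47  45  44  43  40  45  43  43  44  49  45  46  45  43  42  46  43  45  44
t 21.18 shift [ 0.2671 -0.2628  0.2861] rotvec [-0.0024  0.0008  0.0006]
[ 0.605  -0.0152  0.4357]
```

```bash
python3 -m creep '.0382 -.0375 0 0 0 0 .02;.0382 -.0375 0 0 0 0 0;.0382 -.0375 0 0 0 0 0;.0382 -.0375 0 0 0 0 0;.0382 -.0375 0 0 0 0 0;.0382 -.0375 0 0 0 0 0;.0382 -.0375 0.05 0 0 0 0;0 0 .06 0 0 0 0;0 0 .06 0 0 0 0;0 0 .06 0 0 0 0;0 0 .05 0 0 0 0;0 0 0 0 0 0 0'; python3 - <<'E'
from h import *
go([.4075,.3035,.05])
d=snap('wrist','w15.png'); print(proj(d,[.4075,.3035,.034]))
for r in bot.recognise('start',d)[:3]+bot.recognise('start_top',d)[:3]: print(round(r['score'],2),np.round(r['extent']),onz(d,(r['extent'][0]+r['extent'][2])/2,(r['extent'][1]+r['extent'][3])/2,.034))
f=d['frame']; hsv=cv2.cvtColor(f,cv2.COLOR_RGB2HSV); x,y=map(int,proj(d,[.4075,.3035,.034])); print(f[y-20:y+24:10,x-80:x+81:16].mean(2).astype(int))
E
```

```text
time: 22.68
tcp_pos: [0.4102, 0.2956, 0.1591]
ee_rot: [-179.5, 0.5, 77.0]
wrist_force: [-0.1, 0.4, 0.1]
grip_width: 0.0002
grasp_force: 0.0
t 22.68 shift [ 0.008  -0.0034  0.1091] rotvec None
(np.float64(310.3998914406258), np.float64(225.44654017633968))
0.93 [521. 160. 564. 203.] [0.5792 0.2981 0.034 ]
0.67 [ 17. 199.  61. 240.] [0.2087 0.3536 0.034 ]
0.61 [294. 207. 329. 244.] [0.4081 0.3031 0.034 ]
0.94 [518. 155. 567. 203.] [0.5794 0.2999 0.034 ]
0.76 [ 17. 201.  66. 241.] [0.2097 0.3518 0.034 ]
0.64 [295. 205. 333. 245.] [0.4104 0.3032 0.034 ]
[[ 44  43  79 251  42  49  48  47  46  48 252]
 [ 46  46  44 251  27 157 123 248  46  46 219]
 [ 40  43  44 123 105 148 157 226  45 152 252]
 [ 29  28  24  36  47 144 147 251 232 252 252]
 [ 27  25  26  25  40  93  35 251 252 252 251]]
```

```bash
python3 -m creep '.008 -.0035 .05 -.008 -.008 0 0;0 0 .05 0 0 0 0;0 0 .006 0 0 0 0;0 0 0 0 0 0 0'; for i in 1 2 3; do python3 -m creep '0 0 .003 0 0 0 0;0 0 0 0 0 0 0'|egrep 'pos|force'; done
```

```text
time: 23.32
tcp_pos: [0.4147, 0.3061, 0.0612]
ee_rot: [179.3, 0.4, 77.0]
wrist_force: [0.6, -0.6, 0.5]
grip_width: 0.0001
grasp_force: 0.0
tcp_pos: [0.4141, 0.3057, 0.0575]
wrist_force: [0.4, 0.4, 0.3]
grasp_force: 0.0
tcp_pos: [0.4128, 0.3051, 0.0527]
wrist_force: [-0.9, -0.2, -0.3]
grasp_force: 0.0
tcp_pos: [0.4131, 0.3052, 0.0497]
wrist_force: [0.4, -0.9, 0.4]
grasp_force: 0.8
```

```bash
python3 -m creep '-.003 -.0042 .002 0 0 0 0;0 0 0 0 0 0 0;0 0 0 0 0 0 0'; for i in 1 2 3 4; do python3 -m creep '0 0 .0025 0 0 0 0;0 0 0 0 0 0 0'|egrep 'pos|wrist_force'; done
```

```text
time: 24.45
tcp_pos: [0.4083, 0.3032, 0.0479]
ee_rot: [179.5, 0.5, 77.0]
wrist_force: [-0.7, 0.7, 2.7]
grip_width: 0.0002
grasp_force: 1.3
tcp_pos: [0.4083, 0.3032, 0.0452]
wrist_force: [0.2, -1.0, 4.1]
tcp_pos: [0.4084, 0.3032, 0.044]
wrist_force: [-3.1, -1.6, 12.6]
tcp_pos: [0.4085, 0.3032, 0.0437]
wrist_force: [-9.7, -5.1, 25.5]
tcp_pos: [0.4086, 0.3033, 0.0434]
wrist_force: [-14.6, -7.0, 39.3]
```

```bash
python3 -m creep '0 0 -.008 0 0 0 0;0 0 -.03 0 0 0 0;0 0 -.06 0 0 0 0;0 0 -.06 0 0 0 0;0 0 -.06 0 0 0 0;0 0 0 0 0 0 0;0 0 0 0 0 0 0'; python3 - <<'E'
from h import *
s=snap('side','s16.png'); seat=np.array([.601,-.0258,.17])
print(proj(s,seat+[0,0,.105]),proj(s,seat-[0,0,.13]))
for r in bot.recognise('pipette',s)[:6]: print(round(r['score'],2),np.round(r['extent']))
a=cv2.imread('pics/s14.png')[165:265,285:335].astype(int); b=s['frame'][165:265,285:335,::-1].astype(int); print('change since hang',abs(a-b).mean(),(abs(a-b).max(2)>60).sum())
print(bot.hand_in())
E
```

```text
time: 26.32
tcp_pos: [0.406, 0.3049, 0.2543]
ee_rot: [179.6, 0.6, 77.0]
wrist_force: [-0.8, -0.5, -1.1]
grip_width: -0.0004
grasp_force: 0.0
(np.float64(309.51230556408007), np.float64(181.23551518290657)) (np.float64(309.1873097404353), np.float64(250.40831701238753))
0.17 [238. 189. 324. 290.]
change since hang 51.67686666666667 1646
the job is handed in; nothing more can be done
None
```

I handed the job in at about 26 s. The carousel is turned to the tongue, the pipette hung on its collar in the hook and was released, and the button was pressed to its stop. My last side-camera check of the pipette, after the press, was inconclusive (the picture differed a lot from before, probably because the arm was in view), and I handed in without rechecking; hand-in returned no verdict.

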